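Eject a moulded lens cap from its die and stand it in the rack

ROBOT

A 6-joint arm with a two-finger parallel gripper is mounted at the origin on the work surface. World frame = base frame: x ahead of the robot, y to its left, z up, the work surface at z = 0. Lengths are in mm, angles in rad, forces in N, time in s.
With the tool pointing down it reaches from about 225 to 725 mm from the base axis. Payload 3.1 kg.
Tool frame: the origin (TCP) lies at the very end of the fingers, on their centre line; the grasp point (between the pads) lies 19 mm behind it; z points along the fingers, y is the line along which they close (so a half turn about z gives the same grasp; the last joint's range is limited). The gripper opens to 85 mm and grips with 20 to 120 N. Pads are 22 mm wide; open, the fingers measure 114 mm over their backs; the gripper's body (76 mm by 85 mm) begins 54 mm behind the grasp point. The pads swing forward as they close: fully open they stand 13 mm farther back than shut.
Start: joints at [-1.317, 0.048, 0.099, 1.622, 0, 1.443], TCP at [195.595, -487.196, 231.312] pointing down, gripper open.
Joint ranges: [-2.91, 2.91], [-0.99, 1.94], [-1.21, 1.42], [-2.12, 2.29], [-1.49, 1.47], [-3.14, 3.14]. Speed limits (rad/s): [2.79, 2.79, 3.14, 3.14, 3.14, 3.14].

INTERFACE

Orientations are given as a rotation vector (axis times angle).
In Python, from cell import readout, capture, order gives the robot as it stands.
- The arm moves only by the tool apply_moves, never from a script. Its arguments are lists of equal length, an entry for each row: "xyz": the shift along the tool's x, y, z in units of 0.1 m (1.0 is 0.1 m), a list of three; "rotation": the turn, a rotation vector about the tool's x, y, z in units of pi/4 rad (1.0 is pi/4 rad), a list of three; "hand": the opening in per cent of the stroke, from 0 (shut) to 100 (fully open). A call has 1 to 12 rows; each row is the pose to reach, as a shift and turn from the pose commanded when the call began, along the tool's axes at that moment; what a row does not reach only later rows make up. A row lasts 1/10 s, in which the tool goes at most 50 mm and 8.59 degrees, less where a joint would pass 70% of its speed; a pose out of reach is approached as far as the arm can. A call with a number of a shift or a turn outside -1 to 1 is refused whole. A call with a gripper value outside its range is refused whole. The fingers move at their own pace and stop on an object; "newtons" is the grip in N (left out, the last holds). Time passes only in rows, so rows that repeat a pose let the fingers close. It gives the time, the measured TCP pose, the force, the opening and the grip force at its end, in the units of the state.
- readout.observe(): the state, without advancing time (a new reading comes with each control period).
- capture(name): name is "side" or "top"; returns a dict with "pixels" (420x560x3 uint8, red, green, blue), "fx", "fy", "cx", "cy" (pixels), "xyz" and "attitude" of the camera in the world. Camera axes: x right, y down, z forward; pixel columns grow to the right and rows downward; lengths in mm; the calibration is good to about 2 mm. A picture is of the moment at which its call begins. There is no depth.
- order.job_done(): hands the job in; it is judged then, once.
The state is a dict: "t": time; "joint_positions": joint angles; "qd": joint speeds; "tau": joint torques, N m; "tool_pos": TCP position; "tcp_rot": TCP orientation; "wrist_force": force on the tool from outside, world axes, zero at the start; "torque": the same for the moment, N m; "gripper_width": opening from 0.0 (shut) to 1.0 (fully open); "gripper_force": force on a finger pad.
Only numpy, scipy, OpenCV 4.12 (cv2) and the standard library are available. Lean on these libraries where they do the work, as an engineer would, in place of code of your own. Each camera call takes 0.05 s, during which the arm holds its last target. There are 200 camera calls.

TASK

Press the die's ejector lever gently down to its stop, so that the fresh black lens cap tips up out of the open cavity, then take the cap by its raised edge and lift it out. Stand it on its edge, fully down, in the empty slot of the white rack without dropping it or ramming anything, let go, and leave the cap already in the rack, the lens barrel, the bottle and the loose ring where they are.

Things in the scene. Friction and masses are not known exactly. Their poses are not given: they have to be found in the camera images.
- die: Aluminium die block fixed to the bench, 116 (x) x 130 (y) x 32 mm high, yaw varies. Origin: on the bench under the centre of the round cavity; the block spans x -62 to +54 mm, y +-65 mm. Cavity 96 mm dia., floor 20 mm above the bench, 12 mm deep. The lever is pivoted at the +x side of the cavity, which is the side away from the robot.
- pivot (a point): Point on the lever's hinge axis, fixed in the die at (47, 0, 30) mm; axes as the die's, the hinge axis is the die's y.
- eject (a joint): Steel ejector lever, rad: 0 = as found (handle up and out at 45 deg, fork flat under the cap); 1.047 = stop (handle 15 deg below level, cap tipped up 60 deg, edge nearest the robot raised, sloping down along the die's +x). Stiff (4 to 6 N at the paddle), stays where left. The fork, 50 mm wide, ends 48 mm from the hinge: the cap's upper 40 mm stands free on both faces; two pins cradle its lower rim.
- paddle (a point): Centre of the pressing face (26 x 34 mm) at the handle's end, 60 mm from the hinge axis. As found it faces 45 deg up and back to the die's -x, 83 mm above the bench, 76 mm in +x from the cavity's centre; at the stop it faces 15 deg off straight up, 31 mm above the bench, 108 mm from the cavity's centre. Axes turn with the lever, and are as the die's when it is up.
- cap: The fresh lens cap, loose: plain black disc 88 mm dia., 10 mm thick, 0.08 to 0.15 kg, lying in the die's cavity, its top 2 mm below the block's face. Origin: centre of its underside as it lies; z is the disc's axis, towards the face that lies up at the start.
- cap_center (a point): Middle of the fresh cap (half thickness, on its axis).
- rack: White plastic rack fixed to the bench, 160 (x) x 110 (y) x 53 mm high, yaw varies; origin: centre of its underside. Two slots along its x, at -38 mm (filled) and +38 mm (empty), each 17 mm wide between two upright walls 90 mm long (y), tops 53 mm above the bench. A cap stands in a slot on edge, its axis along the rack's x (either face first), its rim on two ledges.
- slot (a point): Where the middle of a cap is when it stands fully down in the empty slot, 58 mm above the bench (its lowest edge 14 mm, its top 102 mm above the bench).
- cap2: A like black cap already standing in the other slot, its top 102 mm above the bench; origin: its lowest point. Leave alone.
- barrel: Black lens barrel standing on the bench, 66 mm dia., 108 mm high, origin under its centre. Leave alone.
- bottle: White bottle with a metal cap, 60 mm dia., 130 mm high, origin under its centre. Leave alone.
- ring: Black lens ring lying on the bench, 66 mm outside, 12 mm high, origin under its centre. Leave alone.

How it is judged (in metres and radians):
On the way, in this order (a step that is already met when the one before it is completed fails the run):
1. the lever is pressed down to its stop (within about 5 degrees) and the cap is tipped up out of the cavity (value of joint eject above 0.95 rad and angle between cap's own z axis and vertical above 0.8 rad), for 0.2 s.
2. the cap is held in the fingers, lifted clear of the die (height (world z) of cap_center above 0.105 m and contact force between cap and die below 0.05 N and contact force between the fingers and cap above 1 N), for 0.2 s.
At the end, for the whole second after the job is handed in: The fresh cap stands at rest on its edge in the empty slot, its middle within 10 mm of the slot's seat point and its axis within 14 degrees of level, released; the other cap is within 20 mm and the barrel, bottle and ring within 30 mm of where they were (distance between cap_center and slot below 0.01 m and angle between cap's own z axis and vertical between 1.32 and 1.82 rad and linear speed of cap below 0.02 m/s and angular speed of cap below 0.2 rad/s and contact force between cap and rack above 0.2 N and distance of cap2 from where it was at the start of the episode below 0.02 m and distance of each of barrel, bottle, ring from where it was at the start of the episode below 0.03 m); the robot touches nothing.
It fails at once if the die or its lever is rammed or forced (over 60 N) (contact force between any of the fingers, the arm and die above 60 N).
It fails at once if the cap is rammed into the rack (over 50 N) (contact force between cap and rack above 50 N).
It fails at once if the cap is dropped or thrown (faster than 0.5 m/s out of the fingers) (linear speed of cap above 0.5 m/s and contact force between the fingers and cap below 0.2 N).
It fails at once if the other cap is knocked out of place (distance of cap2 from where it was at the start of the episode above 0.02 m).
It fails at once if the barrel, bottle or ring is knocked aside (distance of any of barrel, bottle, ring from where it was at the start of the episode above 0.03 m).
It also fails if it takes over 58 s, if anything falls off the work surface, if the arm or the gripper's body presses on something with over 40 N, if the wrist force passes 120 N, or if a joint passes its speed limit or range.

## Working session

There is one attempt and no reset: what is moved stays moved. The work goes in short steps, Python scripts to look and compute and a tool call to move; the robot and the scene stay as the last step left them, time stands still between calls to the robot, and variables do not carry over. Pictures are saved under pics/ and viewed, at most 14 in all, crops included, and the job is handed in when it is done.

Besides the shell and the picture viewer there is one more tool, called after "Emit:" as name(argument=value, ...) on one line, values as JSON. apply_moves: Moves the arm, as the interface text tells. Its arguments: {"type":"object","properties":{"xyz":{"type":"array"},"rotation":{"type":"array"},"hand":{"type":"array"},"newtons":{"type":"number"}},"required":["xyz","rotation","hand"]}

```bash
mkdir -p pics; ls; python3 - <<'E'
from cell import readout,capture
import cv2,numpy as np
for n in("top","side"):
    c=capture(n); cv2.imwrite(f"pics/{n}0.png",c["pixels"][:,:,::-1]); np.save(f"pics/{n}0.npy",c["pixels"])
    print(n,{k:np.round(v,4).tolist() for k,v in c.items() if k!="pixels"})
print(readout.observe())
E
```

```text
pics
top {'fx': 523.6818, 'fy': 523.6818, 'cx': 272.0379, 'cy': 210.5393, 'xyz': [482.9955, -15.1803, 1431.4431], 'attitude': [-2.1726, 2.1501, -0.0852]}
side {'fx': 545.3755, 'fy': 545.3755, 'cx': 278.7938, 'cy': 209.2048, 'xyz': [13.9211, 853.3066, 786.8001], 'attitude': [-0.7754, 2.4393, -1.2859]}
{'t': 0.1, 'joint_positions': array([-1.31679673e+00,  4.86880106e-02,  9.77652608e-02,  1.62196184e+00,
       -7.58180949e-06,  1.44298814e+00]), 'qd': array([ 6.64031999e-04,  2.20638069e-05,  9.45308920e-04, -1.24166978e-03,
        1.12327071e-03,  1.55433766e-03]), 'tau': array([ 2.15526845e-03, -3.39850008e+01,  3.20936286e+01,  1.57484034e-02,
       -1.66790201e-04, -1.57043274e-06]), 'tool_pos': array([ 195.4619947 , -486.68563138,  230.23367945]), 'tcp_rot': array([-3.08247395e+00, -5.95710681e-01,  2.18572426e-04]), 'wrist_force': array([-0.66965548,  0.26307008,  0.32839045]), 'torque': array([-0.02335815,  0.024813  ,  0.02697543]), 'gripper_force': 0.0, 'gripper_width': 1.0040272210497054}
```

View pics/top0.png

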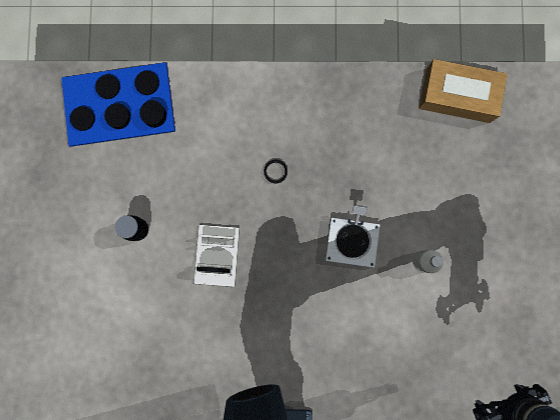

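View pics/side0.png

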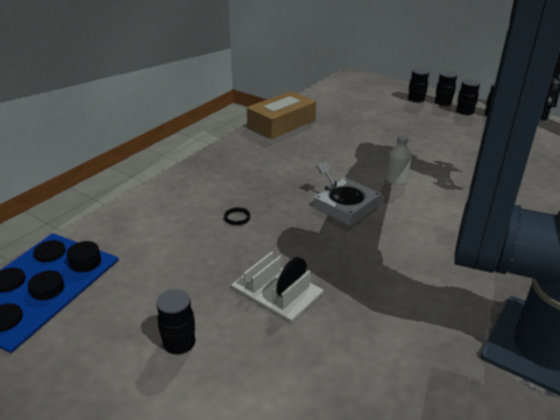

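The top view has image up as +x and left as +y. It shows the die at about (353,240) with the paddle at (357,195), and the rack at about (217,255) with its filled slot at the bottom (213,269). The ring is at (276,170), the barrel at (130,228) and the bottle at (431,261). In the side view the die is at about (346,200) and the rack at (278,285).

```bash
cat > h.py <<'E'
import numpy as np,cv2
from scipy.spatial.transform import Rotation as R
def ray(c,u,v):
    d=R.from_rotvec(c["attitude"]).apply([(u-c["cx"])/c["fx"],(v-c["cy"])/c["fy"],1]); return np.array(c["xyz"]),d/np.linalg.norm(d)
def onz(c,u,v,z):
    o,d=ray(c,u,v); return o+d*(z-o[2])/d[2]
def tri(c1,p1,c2,p2):
    o1,d1=ray(c1,*p1);o2,d2=ray(c2,*p2)
    s=np.linalg.lstsq(np.c_[d1,-d2],o2-o1,rcond=None)[0]
    a=o1+s[0]*d1;b=o2+s[1]*d2
    return (a+b)/2,np.linalg.norm(a-b)
def proj(c,p):
    q=R.from_rotvec(c["attitude"]).inv().apply(np.array(p)-c["xyz"]); return [c["fx"]*q[0]/q[2]+c["cx"],c["fy"]*q[1]/q[2]+c["cy"]]
E
python3 - <<'E'
from h import *
from cell import capture
T=capture("top");S=capture("side")
g=cv2.cvtColor(T["pixels"],cv2.COLOR_RGB2GRAY)
def big(m,off,k=2):
    cs=cv2.findContours(m.astype(np.uint8),0,1)[0]; cs=sorted(cs,key=cv2.contourArea)[::-1][:k]
    return [c+np.array(off) for c in cs]
# cap
def ell(C,x0,y0,x1,y1,th):
    gg=cv2.cvtColor(C["pixels"],cv2.COLOR_RGB2GRAY)[y0:y1,x0:x1]
    c=big(gg<th,(x0,y0),1)[0]; return cv2.fitEllipse(cv2.convexHull(c)) 
et=ell(T,333,220,373,260,45); es=ell(S,325,175,370,210,45)
print("cap",et,es); print(tri(T,et[0],S,es[0]), onz(T,*et[0],30))
# rack rect
m=g[215:295,185:250]>190
c=np.vstack(big(m,(185,215),3)); r=cv2.minAreaRect(c); print("rack rect",r); b=cv2.boxPoints(r); print([onz(T,*p,5).round(1).tolist() for p in b])
m=g[210:275,320:385]>140
c=big(m,(320,210),1)[0]; r=cv2.minAreaRect(c); print("die rect",r); b=cv2.boxPoints(r); print([onz(T,*p,32).round(1).tolist() for p in b])
a=cv2.resize(T["pixels"][180:290,185:395],None,fx=3.8,fy=3.8,interpolation=2)[:,:,::-1]
cv2.imwrite("pics/topcrop.png",a)
a=cv2.resize(S["pixels"][150:325,220:400],None,fx=3.4,fy=3.4,interpolation=2)[:,:,::-1]
cv2.imwrite("pics/sidecrop.png",a)
E
```

```text
cap ((352.2836608886719, 240.6723175048828), (32.148746490478516, 32.823455810546875), 168.73435974121094) ((345.95904541015625, 195.036376953125), (18.338706970214844, 35.5574951171875), 98.15560150146484)
(array([ 542.1916974 , -201.89653973,   29.46354172]), np.float64(1.5164757516564946)) [ 542.84094299 -201.47387129   30.        ]
rack rect ((215.85272216796875, 255.253173828125), (39.8970832824707, 58.85845947265625), 4.48460578918457)
[[424.7, 224.0, 5.0], [584.1, 215.6, 5.0], [576.6, 106.3, 5.0], [417.7, 116.0, 5.0]]
die rect ((338.1000061035156, 230.2999725341797), (17.53624725341797, 24.041629791259766), 8.13010311126709)
[[541.3, -135.9, 32.0], [605.0, -145.0, 32.0], [598.8, -191.3, 32.0], [535.2, -182.1, 32.0]]
```

View pics/topcrop.png

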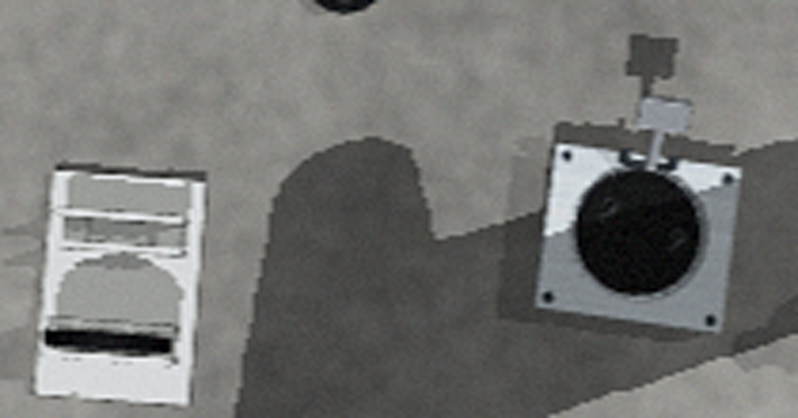

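View pics/sidecrop.png

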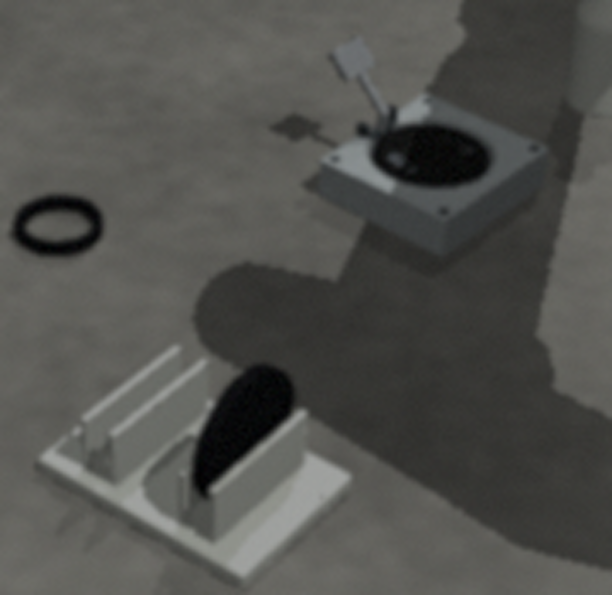

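The top crop (scale 3.8, offset 185,180) gives these pixels:
- **Die corners:** (557,144), (742,170), (719,331), (536,307).
- **Paddle:** about (665,114).
- **Empty-slot wall tops:** (63,213)-(187,222) and (63,243)-(187,255).

The side crop (scale 3.4, offset 220,150) gives:
- **Paddle:** about (352,60).
- **Wall tops:** (82,416)-(180,348) and (112,437)-(208,362).

```bash
python3 - <<'E'
from h import *
from cell import capture,readout
T=capture("top");S=capture("side")
t=lambda u,v:(u/3.8+185-.37,v/3.8+180-.37)
s=lambda u,v:(u/3.4+220-.35,v/3.4+150-.35)
P=np.array([onz(T,*t(*p),32) for p in[(557,144),(742,170),(719,331),(536,307)]])
x=P[0]+P[1]-P[2]-P[3];y=P[0]+P[3]-P[1]-P[2]
print("die",P.round(0)[:,:2].tolist(),P.mean(0),"yaw",np.degrees([np.arctan2(x[1],x[0]),np.arctan2(-y[0],y[1])]))
B=np.array([onz(T,*t(*p),32) for p in[(566,155),(728,179),(710,320),(547,297)]]);x=B[0]+B[1]-B[2]-B[3];y=B[0]+B[3]-B[1]-B[2]
print("bolts",B.mean(0),np.degrees([np.arctan2(x[1],x[0]),np.arctan2(-y[0],y[1])]))
for a,b in[((557,144),(320,160)),((719,331),(549,150)),((536,307),(442,212))]: print("dc",tri(T,t(*a),S,s(*b)))
pt=tri(T,t(665,114),S,s(352,60));print("paddle",pt)
# die's yaw from side of lever: pts
W=[tri(T,t(*a),S,s(*b)) for a,b in[((63,213),(82,416)),((187,222),(180,348)),((63,243),(112,437)),((187,255),(208,362))]]
for w in W: print("wall",w[0].round(1),w[1].round(1))
print("mean",np.mean([w[0] for w in W],0), [onz(T,*t(*a),53).round(1).tolist() for a in[(63,213),(187,222),(63,243),(187,255)]])
K=np.array([onz(T,*t(*p),5) for p in[(57,170),(207,180),(189,405),(34,394)]]);x=K[0]+K[1]-K[2]-K[3];y=K[0]+K[3]-K[1]-K[2]
print("rack",K.mean(0),np.degrees([np.arctan2(x[1],x[0]),np.arctan2(-y[0],y[1])]),np.linalg.norm(x)/2,np.linalg.norm(y)/2)
q=readout.observe();print(R.from_rotvec(q["tcp_rot"]).as_matrix().round(3))
E
```

```text
die [[604.0, -145.0], [587.0, -275.0], [474.0, -258.0], [490.0, -131.0]] [ 538.77145397 -202.11563794   32.        ] yaw [-7.91567689 -7.15811785]
bolts [ 538.88688305 -201.60358875   32.        ] [-7.63250764 -7.65094784]
dc (array([ 603.6147254 , -145.58985684,   30.95914535]), np.float64(1.2497905723987006))
dc (array([ 472.73598511, -259.12675645,   29.36747007]), np.float64(3.6485410488270897))
dc (array([ 490.36491427, -129.63421971,   38.4429298 ]), np.float64(1.7753462956266122))
paddle (array([ 620.65222808, -214.62122226,   78.52834414]), np.float64(1.410250996656622))
wall [552.6 200.7  50.9] 4.1
wall [545.6 113.2  49.1] 0.1
wall [531.3 200.6  45.2] 2.4
wall [523.3 113.2  48.3] 1.3
mean [538.206552   156.93112396  48.37081246] [[550.8, 199.2, 53.0], [545.5, 112.8, 53.0], [530.0, 198.7, 53.0], [522.6, 112.4, 53.0]]
rack [500.90000259 163.24488032   5.        ] [-4.00196208 -3.27403793] 160.67671534081973 109.74265960642744
[[ 0.928  0.373 -0.   ]
 [ 0.373 -0.928  0.001]
 [ 0.    -0.001 -1.   ]]
```

```bash
cat >> h.py <<'E'
def rot(yaw,tilt):
    a,t=np.radians([yaw,tilt]);d=np.array([np.cos(a),np.sin(a),0]);x=np.array([-np.sin(a),np.cos(a),0]);k=np.array([0,0,1])
    return R.from_matrix(np.c_[x,np.cos(t)*d+np.sin(t)*k,np.sin(t)*d-np.cos(t)*k])
def die(x,z,y=0,c=(542.6,-202),yaw=-7.6):
    a=np.radians(yaw);return np.array([c[0]+x*np.cos(a)-y*np.sin(a),c[1]+x*np.sin(a)+y*np.cos(a),z])
def go(p,Rt,q=None):
    from cell import readout
    q=q or readout.observe();Rc=R.from_rotvec(q["tcp_rot"])
    print("xyz",(Rc.inv().apply(np.array(p)-q["tool_pos"])/100).round(3).tolist(),"rot",((Rc.inv()*Rt).as_rotvec()/(np.pi/4)).round(3).tolist())
E
python3 - <<'E'
from h import *
go(die(55,180),rot(-7.6,15))
E
```

```text
xyz [4.761, -1.081, 0.51] rot [-0.302, 0.175, -1.337]
```

Emit:
apply_moves(xyz=[[0.4, -0.08, 0], [0.8, -0.16, 0], [1, -0.22, 0], [1, -0.22, 0]], rotation=[[0, 0, 0], [0, 0, 0], [0, 0, 0], [0, 0, 0]], hand=[0, 0, 0, 0], newtons=40)

```text
t: 0.7
tool_pos: [282.1, -427.9, 231.4]
tcp_rot: [-3.083, -0.602, -0.001]
wrist_force: [-0.9, -1.2, 0.8]
gripper_width: 0.329
gripper_force: 0.0
```

Emit:
apply_moves(xyz=[[0.4, -0.08, 0], [0.8, -0.16, 0], [1, -0.22, 0], [1, -0.22, 0]], rotation=[[0, 0, 0], [0, 0, 0], [0, 0, 0], [0, 0, 0]], hand=[0, 0, 0, 0])

```text
t: 1.1
tool_pos: [366.0, -370.9, 231.2]
tcp_rot: [-3.083, -0.601, -0.0]
wrist_force: [-0.5, -0.1, -0.3]
gripper_width: 0.0
gripper_force: 0.0
```

Emit:
apply_moves(xyz=[[0.4, -0.08, 0], [0.8, -0.16, 0], [1, -0.22, 0], [1, -0.22, 0]], rotation=[[0, 0, -0.15], [0, 0, -0.3], [0, 0, -0.45], [0, 0, -0.6]], hand=[0, 0, 0, 0])

```text
t: 1.5
tool_pos: [450.3, -313.8, 230.9]
tcp_rot: [-2.855, -1.31, 0.0]
wrist_force: [0.8, -0.5, 0.7]
gripper_width: -0.001
gripper_force: 0.0
```

```bash
python3 - <<'E'
from h import *
go(die(55,180),rot(-7.6,15))
E
```

```text
xyz [1.75, 0.431, 0.509] rot [-0.324, 0.096, -0.732]
```

Emit:
apply_moves(xyz=[[0.4, 0.1, 0], [0.8, 0.2, 0], [1, 0.25, 0], [1, 0.25, 0], [1, 0.25, 0]], rotation=[[-0.06, 0, -0.15], [-0.12, 0.03, -0.3], [-0.2, 0.06, -0.45], [-0.26, 0.08, -0.6], [-0.32, 0.1, -0.73]], hand=[0, 0, 0, 0, 0])

```text
t: 2.0
tool_pos: [533.7, -256.2, 231.3]
tcp_rot: [2.212, 1.929, 0.255]
wrist_force: [-0.4, -0.1, -0.1]
gripper_width: -0.001
gripper_force: 0.0
```

```bash
python3 - <<'E'
from h import *
go(die(55,180),rot(-7.6,15))
go(die(57,104),rot(-7.6,15))
E
```

```text
xyz [0.55, 0.413, 0.642] rot [-0.001, -0.001, -0.005]
xyz [0.549, 0.236, 1.381] rot [-0.001, -0.001, -0.005]
```

Emit:
apply_moves(xyz=[[0.3, 0.2, 0.2], [0.55, 0.41, 0.64], [0.55, 0.41, 0.64], [0.55, 0.3, 0.9], [0.55, 0.24, 1.0], [0.55, 0.24, 1.0]], rotation=[[0, 0, 0], [0, 0, 0], [0, 0, 0], [0, 0, 0], [0, 0, 0], [0, 0, 0]], hand=[0, 0, 0, 0, 0, 0])

```text
t: 2.6
tool_pos: [587.4, -207.7, 137.9]
tcp_rot: [2.224, 1.927, 0.251]
wrist_force: [-0.5, -0.1, 0.1]
gripper_width: -0.003
gripper_force: 0.0
```

```bash
python3 - <<'E'
from h import *
from cell import readout
print(readout.observe()["tool_pos"])
# contact-edge approx: finger tip half thick 14 along tool y; tip point follows face centre (58,17 in lever axes), offset
yl=lambda th:(np.radians(45)-th)
t=np.radians(15)
for th in [-0.35,-.15,0,.15,.3,.45,.6,.75,.9,1.0,1.05]:
    a=yl(th);e=np.array([np.cos(a),np.sin(a)]);n=np.array([-np.sin(a),np.cos(a)])
    c=np.array([47,30])+58*e+17*n
    if th<0: c=np.array([47,30])+58*np.array([.707,.707])+(17-th*60)*np.array([-.707,.707])
    # finger tip corner (+y side, 10mm) touches face centre until face flatter than tool
    off=10*np.clip((np.pi/4-max(th,0)-(-0.0)-0.26+0.0)/0.2,0,1) if 0 else 7
    tcp=c-off*np.array([np.cos(t),np.sin(t)])
    print(th,tcp.round(1),end=' ');go(die(*tcp),rot(-7.6,15))
E
```

```text
[ 587.40927302 -207.65406652  137.93175247]
-0.35 [54.4 96.1] xyz [-0.004, -0.016, 0.428] rot [-0.01, -0.003, -0.014]
-0.15 [62.9 87.6] xyz [-0.004, 0.045, 0.532] rot [-0.01, -0.003, -0.014]
0 [69.2 81.2] xyz [-0.004, 0.091, 0.609] rot [-0.01, -0.003, -0.014]
0.15 [76.8 76.3] xyz [-0.003, 0.152, 0.676] rot [-0.01, -0.003, -0.014]
0.3 [83.6 70.3] xyz [-0.003, 0.202, 0.751] rot [-0.01, -0.003, -0.014]
0.45 [89.4 63.3] xyz [-0.003, 0.241, 0.833] rot [-0.01, -0.003, -0.014]
0.6 [94.1 55.6] xyz [-0.003, 0.267, 0.92] rot [-0.01, -0.003, -0.014]
0.75 [97.6 47.2] xyz [-0.003, 0.28, 1.01] rot [-0.01, -0.003, -0.014]
0.9 [99.8 38.4] xyz [-0.003, 0.279, 1.1] rot [-0.01, -0.003, -0.014]
1.0 [100.5  32.4] xyz [-0.003, 0.271, 1.16] rot [-0.01, -0.003, -0.014]
1.05 [100.7  29.4] xyz [-0.003, 0.265, 1.19] rot [-0.01, -0.003, -0.014]
```

Emit:
apply_moves(xyz=[[0, 0, 0.25], [0, -0.01, 0.43], [0, 0.02, 0.48], [0, 0.05, 0.53], [0, 0.07, 0.57], [0, 0.09, 0.61], [0, 0.12, 0.64], [0, 0.15, 0.68], [0, 0.18, 0.715], [0, 0.2, 0.75]], rotation=[[0, 0, 0], [0, 0, 0], [0, 0, 0], [0, 0, 0], [0, 0, 0], [0, 0, 0], [0, 0, 0], [0, 0, 0], [0, 0, 0], [0, 0, 0]], hand=[0, 0, 0, 0, 0, 0, 0, 0, 0, 0])

```text
t: 3.6
tool_pos: [629.6, -213.1, 74.8]
tcp_rot: [2.216, 1.924, 0.257]
wrist_force: [-1.2, -0.8, 5.9]
gripper_width: 0.001
gripper_force: 2.6
```

```bash
python3 - <<'E'
from h import *
from cell import readout,capture
S=capture("side");q=readout.observe();print(q["tool_pos"],q["wrist_force"])
T=capture("top")
a=cv2.resize(S["pixels"][100:230,280:430],None,fx=3.5,fy=3.5,interpolation=2);b=cv2.resize(T["pixels"][165:295,300:375],None,fx=3.5,fy=3.5,interpolation=2)
cv2.imwrite("pics/p1.png",np.hstack([a,b])[:,:,::-1])
for th in [.3,.45,.6,.75,.9,1.0,1.05]:
    al=np.radians(45)-th;e=np.array([np.cos(al),np.sin(al)]);n=np.array([-np.sin(al),np.cos(al)])
    c=np.array([47,30])+58*e+17*n-7*np.array([.966,.259])
    print(th,end=' ');go(die(*c),rot(-7.6,15))
E
```

```text
[ 630.0236406  -213.21008172   74.3231525 ] [ 0.30991311 -1.9026021   4.64244081]
0.3 xyz [-0.006, -0.052, 0.028] rot [0.001, -0.001, -0.011]
0.45 xyz [-0.006, -0.014, 0.11] rot [0.001, -0.001, -0.011]
0.6 xyz [-0.006, 0.012, 0.197] rot [0.001, -0.001, -0.011]
0.75 xyz [-0.006, 0.024, 0.287] rot [0.001, -0.001, -0.011]
0.9 xyz [-0.006, 0.022, 0.377] rot [0.001, -0.001, -0.011]
1.0 xyz [-0.006, 0.014, 0.437] rot [0.001, -0.001, -0.011]
1.05 xyz [-0.006, 0.007, 0.467] rot [0.001, -0.001, -0.011]
```

View pics/p1.png

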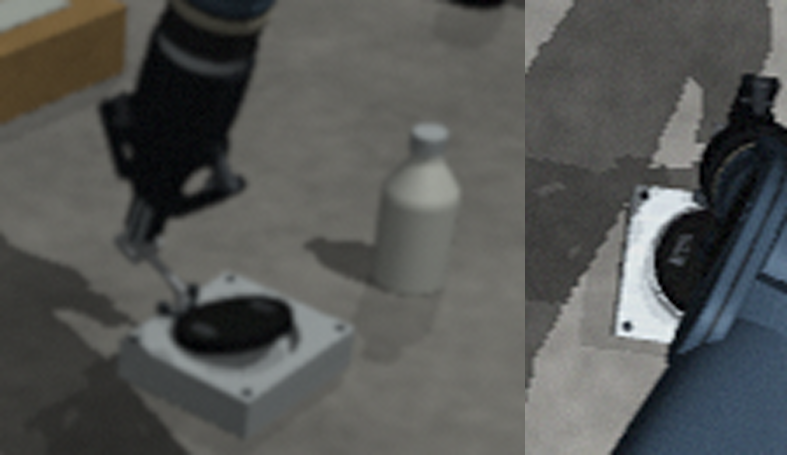

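The picture shows the closed fingertips on the paddle at about (135,240). The lever has turned part way and the cap is tipping, with its near edge lifting at about (290,330).

Emit:
apply_moves(xyz=[[0, 0, 0.03], [0, 0, 0.07], [0, 0, 0.11], [0, 0.01, 0.15], [0, 0.015, 0.2], [0, 0.02, 0.245], [0, 0.025, 0.29], [0, 0.025, 0.33], [0, 0.02, 0.37]], rotation=[[0, 0, 0], [0, 0, 0], [0, 0, 0], [0, 0, 0], [0, 0, 0], [0, 0, 0], [0, 0, 0], [0, 0, 0], [0, 0, 0]], hand=[0, 0, 0, 0, 0, 0, 0, 0, 0])

```text
t: 4.6
tool_pos: [644.9, -215.1, 42.7]
tcp_rot: [2.209, 1.92, 0.265]
wrist_force: [4.9, -0.5, 6.8]
gripper_width: -0.002
gripper_force: 3.7
```

Emit:
apply_moves(xyz=[[0, 0, 0.02], [0, -0.005, 0.04], [0, -0.005, 0.05], [0, -0.005, 0.05]], rotation=[[0, 0, 0], [0, 0, 0], [0, 0, 0], [0, 0, 0]], hand=[0, 0, 0, 0])

```text
t: 5.0
tool_pos: [645.7, -215.2, 37.4]
tcp_rot: [2.209, 1.92, 0.265]
wrist_force: [7.0, -0.9, 4.6]
gripper_width: -0.002
gripper_force: 3.1
```

Emit:
apply_moves(xyz=[[0, 0, 0.02], [0, -0.005, 0.04], [0, -0.005, 0.04], [0, -0.005, 0.04]], rotation=[[0, 0, 0], [0, 0, 0], [0, 0, 0], [0, 0, 0]], hand=[0, 0, 0, 0])

```text
t: 5.4
tool_pos: [646.1, -215.2, 34.8]
tcp_rot: [2.209, 1.92, 0.265]
wrist_force: [2.2, 0.1, 11.0]
gripper_width: -0.003
gripper_force: 5.4
```

Emit:
apply_moves(xyz=[[0, 0, 0.01], [0, -0.005, 0.02], [0, -0.005, 0.02], [0, -0.005, 0.02]], rotation=[[0, 0, 0], [0, 0, 0], [0, 0, 0], [0, 0, 0]], hand=[0, 0, 0, 0])

```text
t: 5.8
tool_pos: [646.3, -215.3, 34.6]
tcp_rot: [2.208, 1.92, 0.265]
wrist_force: [-1.8, 0.7, 16.9]
gripper_width: 0.001
gripper_force: 8.0
```

```bash
python3 - <<'E'
from h import *
from cell import readout,capture
S=capture("side");q=readout.observe();print(q["tool_pos"],q["wrist_force"])
a=cv2.resize(S["pixels"][110:230,270:410],None,fx=5,fy=5,interpolation=2)
cv2.imwrite("pics/p2.png",a[:,:,::-1])
E
```

```text
[ 646.28621772 -215.29697192   34.58019892] [-2.06426667  2.37430202 17.49840804]
```

View pics/p2.png

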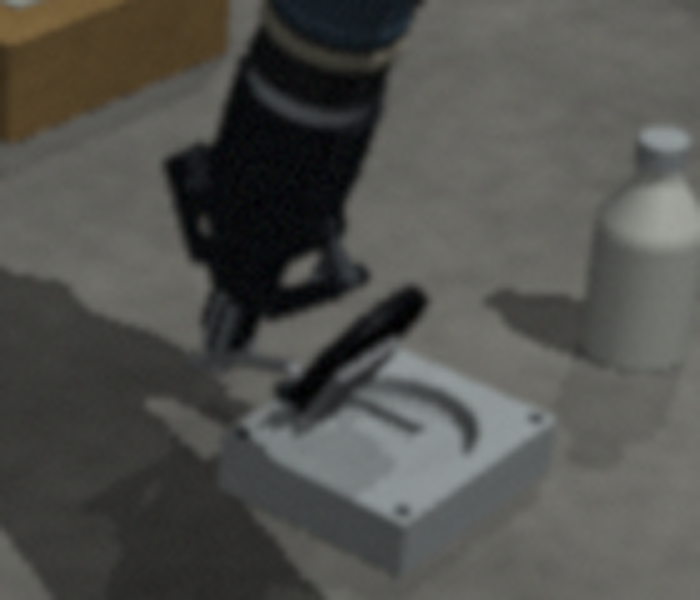

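The lever is at its stop: 17 N with no further travel. The cap stands tipped at about (350,345) with its raised edge at (410,295). I'll back off upward.

Emit:
apply_moves(xyz=[[0, 0.04, -0.1], [0, 0.14, -0.4], [0, 0.26, -0.85], [0, 0.3, -1.0], [0, 0.3, -1.0]], rotation=[[0, 0, 0], [0, 0, 0], [0, 0, 0], [0, 0, 0], [0, 0, 0]], hand=[0, 0, 0, 0, 0])

```text
t: 6.35
tool_pos: [646.2, -215.6, 135.4]
tcp_rot: [2.214, 1.922, 0.259]
wrist_force: [-0.7, -0.9, -1.1]
gripper_width: -0.005
gripper_force: 0.0
```

Emit:
apply_moves(xyz=[[0, 0.1, -0.35], [0, -0.2, -0.6], [0, -0.7, -0.6], [0, -1, -0.5], [0, -1, -0.5]], rotation=[[0, 0, 0], [0, 0, 0], [0, 0, 0], [0, 0, 0], [0, 0, 0]], hand=[20, 45, 45, 45, 45])

```text
t: 6.85
tool_pos: [527.5, -195.7, 144.4]
tcp_rot: [2.234, 1.935, 0.247]
wrist_force: [0.4, 1.0, -1.9]
gripper_width: 0.449
gripper_force: 0.0
```

```bash
python3 - <<'E'
from h import *
from cell import readout,capture
q=readout.observe();print(q["tool_pos"],q["gripper_width"])
go(die(-40,171),rot(-7.6,30))
S=capture("side");T=capture("top")
a=cv2.resize(S["pixels"][130:230,300:400],None,fx=4,fy=4,interpolation=2);b=cv2.resize(T["pixels"][180:280,310:410],None,fx=4,fy=4,interpolation=2)
cv2.imwrite("pics/p3.png",np.hstack([a,b])[:,:,::-1])
C=np.array([19.2,68.2]);u=np.array([-.5,.866])
for n,s,y in(("c",0,0),("rim",44,0),("rimL",0,44),("rimR",0,-44)):
    p=die(*(C+u*s),y); print(n,(np.array(proj(S,p))-[300,130])*4,(np.array(proj(T,p))-[310,180])*4+[400,0])
E
```

```text
[ 527.50059079 -195.742161    144.35465773] 0.44909995917674284
xyz [-0.041, -0.171, -0.317] rot [-0.359, -0.008, -0.016]
c [162.3664732  197.12861863] [581.59524341 211.34993338]
rim [195.10136228 157.05571771] [585.52056586 242.47817567]
rimL [119.15421225 224.06969406] [514.2649446  201.71367749]
rimR [203.93647007 171.2114276 ] [649.07015892 221.00688669]
```

View pics/p3.png

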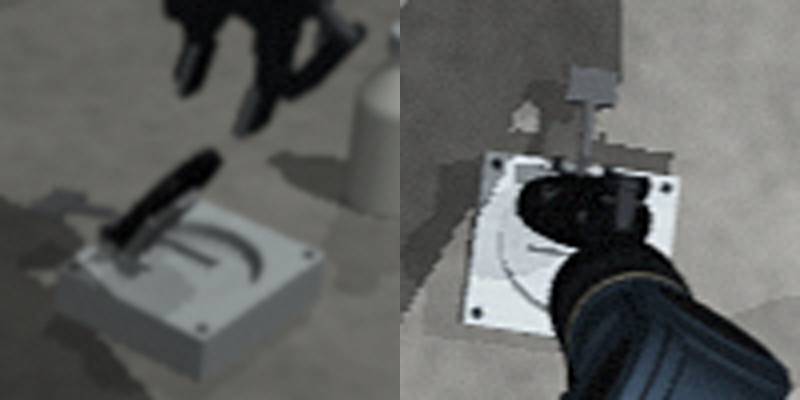

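The side half shows the cap's edge-on outline from (110,235) to (210,155), and the top half shows its left edge at x of about 517. Both match the prediction within about 3 mm. The gripper is above the cap with the fingers part open.

Emit:
apply_moves(xyz=[[-0.02, -0.1, -0.2], [-0.04, -0.17, -0.32], [-0.04, -0.17, -0.32], [-0.04, -0.17, -0.32]], rotation=[[-0.12, 0, 0], [-0.24, 0, -0.01], [-0.36, -0.01, -0.02], [-0.36, -0.01, -0.02]], hand=[45, 45, 45, 45])

```text
t: 7.35
tool_pos: [508.1, -198.7, 176.6]
tcp_rot: [2.022, 1.778, 0.482]
wrist_force: [-0.5, 1.1, -0.4]
gripper_width: 0.45
gripper_force: 0.0
```

```bash
python3 - <<'E'
from h import *
C=np.array([19.2,68.2]);u=np.array([-.5,.866])
for s in(118.8,60,9): go(die(*(C+s*u)),rot(-7.6,30))
E
```

```text
xyz [0.014, -0.076, 0.019] rot [0.017, 0.006, 0.007]
xyz [0.016, -0.084, 0.607] rot [0.017, 0.006, 0.007]
xyz [0.019, -0.091, 1.117] rot [0.017, 0.006, 0.007]
```

Emit:
apply_moves(xyz=[[0.01, -0.08, 0.1], [0.02, -0.08, 0.3], [0.02, -0.08, 0.45], [0.02, -0.08, 0.6], [0.02, -0.09, 0.75], [0.02, -0.09, 0.75]], rotation=[[0.02, 0, 0], [0.02, 0, 0.01], [0.02, 0, 0.01], [0.02, 0, 0.01], [0.02, 0, 0.01], [0.02, 0, 0.01]], hand=[45, 45, 45, 45, 45, 45])

```text
t: 7.95
tool_pos: [542.8, -202.6, 110.0]
tcp_rot: [2.038, 1.782, 0.472]
wrist_force: [-0.8, 1.0, -0.4]
gripper_width: 0.449
gripper_force: 0.0
```

```bash
python3 - <<'E'
from h import *
from cell import readout,capture
q=readout.observe();print(q["tool_pos"],q["wrist_force"])
C=np.array([19.2,68.2]);u=np.array([-.5,.866])
go(die(*(C+9*u)),rot(-7.6,30))
S=capture("side");cv2.imwrite("pics/p4.png",cv2.resize(S["pixels"][130:230,290:410],None,fx=5,fy=5,interpolation=2)[:,:,::-1])
E
```

```text
[ 542.75285637 -202.64180619  109.96252675] [-0.77243017  1.03501937 -0.43966185]
xyz [0.008, -0.044, 0.367] rot [-0.002, 0.006, 0.0]
```

View pics/p4.png

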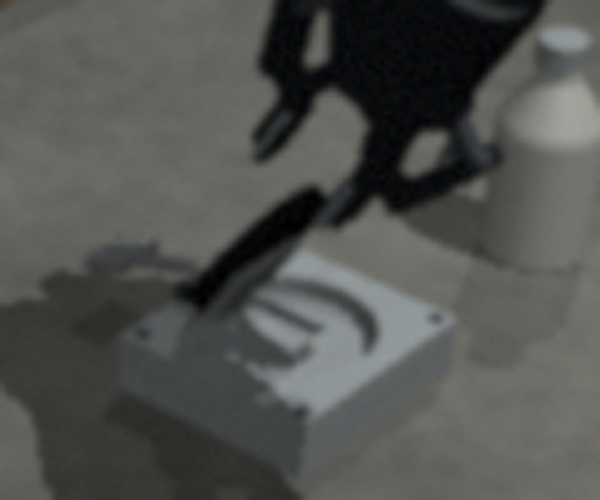

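The fingers straddle the cap's raised edge at (320,190), with finger tips at (260,155) and (340,215). They need to shift about 5 mm toward the robot before going in.

Emit:
apply_moves(xyz=[[0.01, -0.05, 0], [0.01, -0.05, 0.1], [0.01, -0.05, 0.2], [0.01, -0.05, 0.3], [0.01, -0.05, 0.37], [0.01, -0.05, 0.37], [0.01, -0.05, 0.37]], rotation=[[0, 0, 0], [0, 0, 0], [0, 0, 0], [0, 0, 0], [0, 0, 0], [0, 0, 0], [0, 0, 0]], hand=[45, 45, 45, 45, 45, 45, 45])

```text
t: 8.7
tool_pos: [555.9, -204.0, 77.0]
tcp_rot: [2.035, 1.778, 0.473]
wrist_force: [0.1, 0.1, 0.3]
gripper_width: 0.45
gripper_force: 0.0
```

```bash
python3 - <<'E'
from h import *
from cell import readout,capture
q=readout.observe();print(q["tool_pos"],q["wrist_force"])
C=np.array([19.2,68.2]);u=np.array([-.5,.866])
go(die(*(C+9*u)),rot(-7.6,30))
E
```

```text
[ 555.93995648 -203.95749483   77.04248413] [0.09914848 0.1116114  0.279016  ]
xyz [0.002, 0.005, 0.015] rot [0.003, 0.008, -0.0]
```

Emit:
apply_moves(xyz=[[0, 0, 0], [0, 0, 0], [0, 0, 0], [0, 0, 0], [0, 0, 0]], rotation=[[0, 0, 0], [0, 0, 0], [0, 0, 0], [0, 0, 0], [0, 0, 0]], hand=[35, 25, 20, 18, 16], newtons=25)

```text
t: 9.2
tool_pos: [556.2, -204.2, 77.8]
tcp_rot: [2.034, 1.778, 0.473]
wrist_force: [0.1, 0.8, -0.3]
gripper_width: 0.157
gripper_force: 0.0
```

Emit:
apply_moves(xyz=[[0, 0, 0], [0, 0, 0], [0, 0, 0], [0, 0, 0], [0, 0, 0]], rotation=[[0, 0, 0], [0, 0, 0], [0, 0, 0], [0, 0, 0], [0, 0, 0]], hand=[13, 10, 6, 3, 0], newtons=30)

```text
t: 9.7
tool_pos: [555.9, -204.1, 77.4]
tcp_rot: [2.035, 1.778, 0.473]
wrist_force: [-2.3, -0.5, 1.4]
gripper_width: 0.112
gripper_force: 30.4
```

Emit:
apply_moves(xyz=[[0, 0, 0], [0, 0, -0.03], [0, 0, -0.1], [0, 0, -0.25], [0, 0, -0.45], [0, 0, -0.65], [0, 0, -0.8], [0, 0, -0.9], [0, 0, -0.9], [0, 0, -0.9]], rotation=[[0, 0, 0], [0, 0, 0], [0, 0, 0], [0, 0, 0], [0, 0, 0], [0, 0, 0], [0, 0, 0], [0, 0, 0], [0, 0, 0], [0, 0, 0]], hand=[0, 0, 0, 0, 0, 0, 0, 0, 0, 0], newtons=50)

```text
t: 10.7
tool_pos: [511.3, -197.6, 155.3]
tcp_rot: [2.035, 1.778, 0.473]
wrist_force: [-0.6, -0.1, -1.2]
gripper_width: 0.112
gripper_force: 52.2
```

```bash
python3 - <<'E'
from h import *
from cell import readout,capture
q=readout.observe();print(q["tool_pos"],q["wrist_force"],q["gripper_width"],q["joint_positions"].round(2))
go((538.2,159,170),rot(-3.7,0))
S=capture("side");cv2.imwrite("pics/p5.png",cv2.resize(S["pixels"][80:230,280:420],None,fx=4,fy=4,interpolation=2)[:,:,::-1])
E
```

```text
[ 511.32753673 -197.55836432  155.25347319] [-0.64106872 -0.09861336 -1.24555774] 0.11187166884430073 [-0.63 -0.44 -0.58  0.96  0.24  1.14]
xyz [3.568, -0.104, -0.254] rot [0.67, 0.031, -0.087]
```

View pics/p5.png

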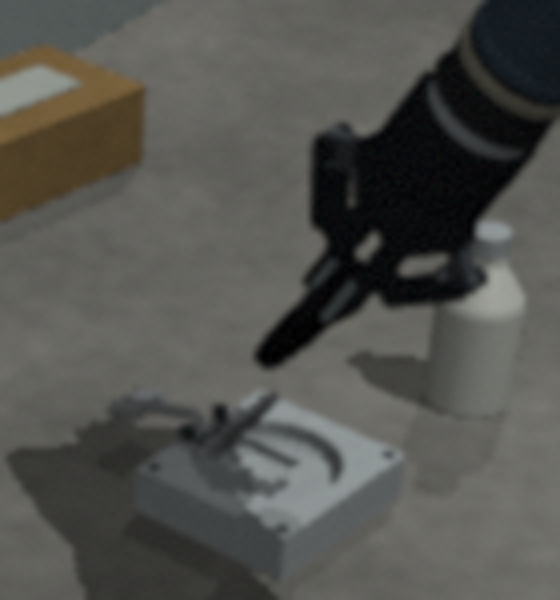

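The cap is held by its edge at about (300,320), clear of the die, and the lever has stayed down. Next is the carry to the rack.

Emit:
apply_moves(xyz=[[0.15, 0, 0], [0.4, 0, -0.1], [0.7, 0, -0.2], [1, 0, -0.25], [1, 0, -0.25]], rotation=[[0.1, 0, -0.01], [0.25, 0.01, -0.03], [0.4, 0.02, -0.05], [0.55, 0.03, -0.07], [0.67, 0.03, -0.09]], hand=[0, 0, 0, 0, 0])

```text
t: 11.25
tool_pos: [513.9, -93.6, 177.0]
tcp_rot: [-2.283, -2.156, 0.002]
wrist_force: [0.4, -0.1, -1.0]
gripper_width: 0.109
gripper_force: 52.2
```

Emit:
apply_moves(xyz=[[0.35, 0, 0], [0.7, 0, 0], [1, 0, 0], [1, 0, 0]], rotation=[[0, 0, 0], [0, 0, 0], [0, 0, 0], [0, 0, 0]], hand=[0, 0, 0, 0])

```text
t: 11.65
tool_pos: [518.7, 6.7, 174.6]
tcp_rot: [-2.283, -2.155, 0.002]
wrist_force: [0.3, -0.7, -0.8]
gripper_width: 0.104
gripper_force: 52.1
```

```bash
python3 - <<'E'
from h import *
go((538.2,159,170),rot(-3.7,0))
E
```

```text
xyz [1.531, 0.107, 0.047] rot [-0.003, -0.001, 0.009]
```

Emit:
apply_moves(xyz=[[0.35, 0.05, 0.02], [0.7, 0.1, 0.05], [1, 0.11, 0.05], [1, 0.11, 0.05]], rotation=[[0, 0, 0], [0, 0, 0], [0, 0, 0], [0, 0, 0]], hand=[0, 0, 0, 0])

```text
t: 12.05
tool_pos: [535.9, 105.1, 169.7]
tcp_rot: [-2.284, -2.155, 0.002]
wrist_force: [0.4, -0.5, -1.5]
gripper_width: 0.111
gripper_force: 52.1
```

Emit:
apply_moves(xyz=[[0.3, 0, 0], [0.53, 0, 0], [0.53, 0, 0], [0.53, 0, 0], [0.53, 0, 0]], rotation=[[0, 0, 0], [0, 0, 0], [0, 0, 0], [0, 0, 0], [0, 0, 0]], hand=[0, 0, 0, 0, 0])

```text
t: 12.55
tool_pos: [539.3, 153.9, 170.6]
tcp_rot: [2.29, 2.149, -0.003]
wrist_force: [-0.5, 0.2, 0.0]
gripper_width: 0.108
gripper_force: 52.1
```

```bash
python3 - <<'E'
from h import *
from cell import readout,capture
q=readout.observe();print(q["tool_pos"],R.from_rotvec(q["tcp_rot"]).as_matrix().round(3).tolist())
go((538.2,159,170),rot(-3.7,0))
S=capture("side")
x0,y0,f=220,150,4
cv2.imwrite("pics/p6.png",cv2.resize(S["pixels"][y0:y0+150,x0:x0+130],None,fx=f,fy=f,interpolation=2)[:,:,::-1])
Rm=R.from_rotvec(q["tcp_rot"])
for s in(0,5,10,15):
  c=q["tool_pos"]+Rm.apply([0,0,s])
  print(s,[((np.array(proj(S,c+Rm.apply([44*np.cos(a),0,44*np.sin(a)])))-[x0,y0])*f).round(0).tolist() for a in np.radians([0,45,90,135,180])])
E
```

```text
[539.25862028 153.87663085 170.62561535] [[0.064, 0.998, -0.001], [0.998, -0.064, -0.002], [-0.002, -0.001, -1.0]]
xyz [0.05, -0.014, 0.006] rot [-0.001, 0.003, 0.001]
0 [[113.0, 303.0], [132.0, 343.0], [173.0, 334.0], [213.0, 285.0], [229.0, 223.0]]
5 [[113.0, 312.0], [132.0, 351.0], [173.0, 342.0], [213.0, 293.0], [229.0, 231.0]]
10 [[113.0, 320.0], [133.0, 359.0], [174.0, 350.0], [213.0, 301.0], [229.0, 239.0]]
15 [[114.0, 329.0], [133.0, 367.0], [174.0, 357.0], [213.0, 309.0], [229.0, 247.0]]
```

View pics/p6.png

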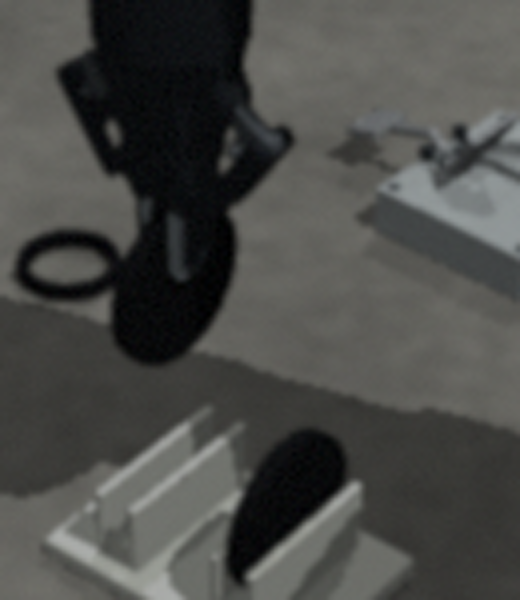

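The cap hangs upright, spanning (112–237, …363) as predicted, with its centre about 9 mm beyond the TCP. The wall tops of the empty slot run (100,492)-(210,410) and (132,508)-(242,427).

```bash
python3 - <<'E'
from h import *
from cell import capture
S=capture("side")
P=[onz(S,u/4+220-.4,v/4+150-.4,53) for u,v in[(100,492),(210,410),(132,508),(242,427)]]
for p in P:print(p.round(1))
print(np.mean(P,0))
g=cv2.cvtColor(S["pixels"],cv2.COLOR_RGB2GRAY)
# profile across both walls in world, at rack y offsets
a=np.radians(-3.7);d=np.array([np.cos(a),np.sin(a),0]);y=np.array([-np.sin(a),np.cos(a),0])
for yy in(-25,0,25):
    pts=np.array([proj(S,np.array([538.2,159,53])+d*x+y*yy) for x in range(-22,23,2)],np.float32)
    print(yy,cv2.remap(g,pts[:,:1],pts[:,1:],1).ravel().tolist())
E
```

```text
[550.4 204.   53. ]
[543.4 118.   53. ]
[529.8 204.2  53. ]
[521.4 119.7  53. ]
[536.28308636 161.46119159  53.        ]
-25 [74, 80, 94, 118, 137, 136, 120, 89, 73, 68, 70, 69, 70, 74, 87, 107, 113, 103, 79, 63, 58, 60, 61]
0 [114, 114, 120, 135, 154, 156, 140, 123, 114, 113, 114, 113, 114, 120, 133, 146, 147, 121, 87, 64, 60, 60, 62]
25 [113, 114, 117, 131, 150, 154, 140, 122, 115, 113, 114, 113, 114, 121, 135, 149, 149, 127, 101, 83, 75, 73, 71]
```

Emit:
apply_moves(xyz=[[0.06, -0.023, 0.05], [0.06, -0.023, 0.2], [0.06, -0.023, 0.35], [0.06, -0.023, 0.5], [0.06, -0.023, 0.53], [0.06, -0.023, 0.53]], rotation=[[0, 0, 0], [0, 0, 0], [0, 0, 0], [0, 0, 0], [0, 0, 0], [0, 0, 0]], hand=[0, 0, 0, 0, 0, 0])

```text
t: 13.25
tool_pos: [536.1, 161.0, 116.2]
tcp_rot: [-2.289, -2.15, 0.006]
wrist_force: [0.5, 0.5, -0.5]
gripper_width: 0.109
gripper_force: 52.1
```

```bash
python3 - <<'E'
from h import *
from cell import readout,capture
q=readout.observe();print(q["tool_pos"],q["wrist_force"])
go((537.3,160,67),rot(-3.7,0))
S=capture("side")
cv2.imwrite("pics/p7.png",cv2.resize(S["pixels"][190:310,220:330],None,fx=5,fy=5,interpolation=2)[:,:,::-1])
E
```

```text
[536.09564938 160.96018536 116.16349077] [ 0.50779288  0.46486853 -0.47095192]
xyz [-0.008, 0.014, 0.492] rot [-0.004, 0.003, 0.003]
```

View pics/p7.png

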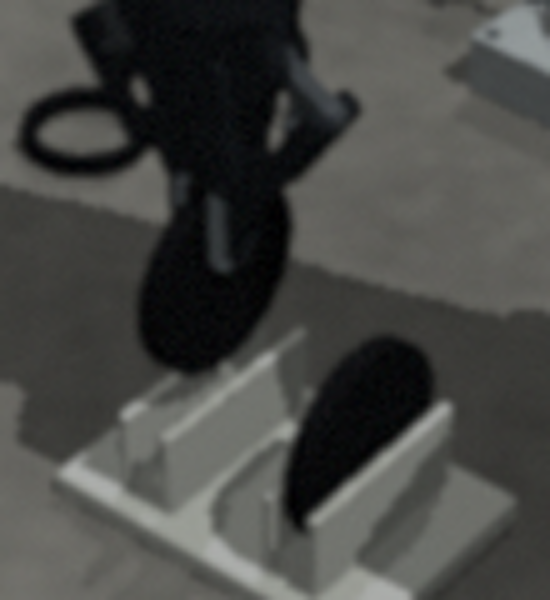

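The cap's lowest edge, at about (195,372), hangs just above and between the two walls of the empty slot. I'll lower it slowly while watching the force.

Emit:
apply_moves(xyz=[[-0.005, 0.012, 0], [-0.005, 0.012, 0.04], [-0.005, 0.012, 0.08], [-0.005, 0.012, 0.12], [-0.005, 0.012, 0.16], [-0.005, 0.012, 0.16]], rotation=[[0, 0, 0], [0, 0, 0], [0, 0, 0], [0, 0, 0], [0, 0, 0], [0, 0, 0]], hand=[0, 0, 0, 0, 0, 0])

```text
t: 13.9
tool_pos: [537.8, 160.5, 101.0]
tcp_rot: [-2.29, -2.151, 0.004]
wrist_force: [0.3, -0.2, -1.3]
gripper_width: 0.108
gripper_force: 52.1
```

Emit:
apply_moves(xyz=[[0, 0, 0.04], [0, 0, 0.08], [0, 0, 0.12], [0, 0, 0.16], [0, 0, 0.16]], rotation=[[0, 0, 0], [0, 0, 0], [0, 0, 0], [0, 0, 0], [0, 0, 0]], hand=[0, 0, 0, 0, 0])

```text
t: 14.4
tool_pos: [537.9, 160.5, 85.1]
tcp_rot: [-2.29, -2.151, 0.004]
wrist_force: [-0.1, 0.1, -1.5]
gripper_width: 0.108
gripper_force: 52.1
```

Below the wall tops (lowest edge about 32 mm) with no side force, so I'll continue down.

Emit:
apply_moves(xyz=[[0, 0, 0.03], [0, 0, 0.06], [0, 0, 0.09], [0, 0, 0.12], [0, 0, 0.14], [0, 0, 0.14]], rotation=[[0, 0, 0], [0, 0, 0], [0, 0, 0], [0, 0, 0], [0, 0, 0], [0, 0, 0]], hand=[0, 0, 0, 0, 0, 0])

```text
t: 15.0
tool_pos: [538.2, 160.5, 71.6]
tcp_rot: [2.289, 2.151, -0.003]
wrist_force: [-0.2, -0.3, -0.8]
gripper_width: 0.104
gripper_force: 52.1
```

Emit:
apply_moves(xyz=[[0, 0, 0.01], [0, 0, 0.02], [0, 0, 0.03], [0, 0, 0.03]], rotation=[[0, 0, 0], [0, 0, 0], [0, 0, 0], [0, 0, 0]], hand=[0, 0, 0, 0])

```text
t: 15.4
tool_pos: [538.7, 160.6, 69.2]
tcp_rot: [2.289, 2.15, -0.001]
wrist_force: [-0.0, -0.3, -0.7]
gripper_width: 0.108
gripper_force: 52.3
```

Emit:
apply_moves(xyz=[[0, 0, 0.01], [0, 0, 0.02], [0, 0, 0.02], [0, 0, 0.02]], rotation=[[0, 0, 0], [0, 0, 0], [0, 0, 0], [0, 0, 0]], hand=[0, 0, 0, 0])

```text
t: 15.8
tool_pos: [539.0, 160.9, 68.4]
tcp_rot: [2.288, 2.15, 0.001]
wrist_force: [-1.7, 0.1, 5.3]
gripper_width: 0.107
gripper_force: 53.2
```

Emit:
apply_moves(xyz=[[0, 0, 0.01], [0, 0, 0.02], [0, 0, 0.02], [0, 0, 0.02]], rotation=[[0, 0, 0], [0, 0, 0], [0, 0, 0], [0, 0, 0]], hand=[0, 0, 0, 0])

```text
t: 16.2
tool_pos: [539.2, 160.9, 68.2]
tcp_rot: [2.288, 2.15, 0.002]
wrist_force: [-4.8, -0.4, 11.4]
gripper_width: 0.106
gripper_force: 54.2
```

Seated: firm contact at TCP z 68, which matches the expected height. I'll relieve the force and let go.

Emit:
apply_moves(xyz=[[0, 0, -0.02], [0, 0, -0.03], [0, 0, -0.03], [0, 0, -0.03], [0, 0, -0.03], [0, 0, -0.03], [0, 0, -0.03], [0, 0, -0.03]], rotation=[[0, 0, 0], [0, 0, 0], [0, 0, 0], [0, 0, 0], [0, 0, 0], [0, 0, 0], [0, 0, 0], [0, 0, 0]], hand=[0, 10, 13, 16, 22, 30, 38, 38], newtons=20)

```text
t: 17.0
tool_pos: [538.4, 160.5, 67.9]
tcp_rot: [2.289, 2.15, -0.002]
wrist_force: [0.8, -0.5, -1.3]
gripper_width: 0.378
gripper_force: 0.0
```

Emit:
apply_moves(xyz=[[0, 0, -0.05], [0, 0, -0.15], [0, 0, -0.35], [0, 0, -0.6], [0, 0, -0.9], [0, 0, -1], [0, 0, -1]], rotation=[[0, 0, 0], [0, 0, 0], [0, 0, 0], [0, 0, 0], [0, 0, 0], [0, 0, 0], [0, 0, 0]], hand=[38, 38, 38, 38, 38, 38, 38])

```text
t: 17.7
tool_pos: [540.3, 161.1, 171.1]
tcp_rot: [2.287, 2.148, 0.006]
wrist_force: [0.1, 0.1, -0.0]
gripper_width: 0.379
gripper_force: 0.0
```

```bash
python3 - <<'E'
from h import *
from cell import readout,capture
q=readout.observe();print(q["tool_pos"],q["wrist_force"])
S=capture("side")
cv2.imwrite("pics/p8.png",cv2.resize(S["pixels"][190:330,150:330],None,fx=4,fy=4,interpolation=2)[:,:,::-1])
E
```

```text
[540.29302504 161.05846269 171.12411372] [ 0.08718901  0.05844379 -0.04563842]
```

View pics/p8.png

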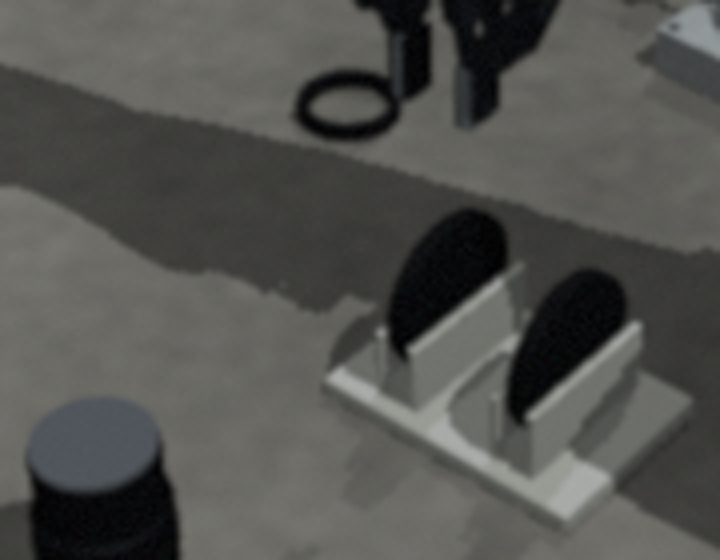

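The fresh cap at (448,280) stands in its slot exactly like its neighbour at (568,345). The gripper is clear above, and the ring and barrel are where they were.

```bash
python3 -c "
from cell import order;print(order.job_done())"
```

```text
the job is handed in; nothing more can be done
None
```

The fresh cap stands released in the rack's empty slot, fully down on its edge with nothing rammed or dropped, and the job is handed in at about 18 s; the judge returned no verdict.

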